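# Load the label roll and lock it with the spring clip

### The arm

A 6-joint arm with a two-finger parallel gripper is mounted at the origin on the work surface. World frame = base frame: x ahead of the robot, y to its left, z up, the work surface at z = 0. Lengths are in mm, angles in rad, forces in N, time in s.
With the tool pointing down it reaches from about 350 to 775 mm from the base axis. Payload 7.3 kg.
Tool frame: the origin (TCP) lies at the very end of the fingers, on their centre line; the grasp point (between the pads) lies bot.grip_point_offset behind it (bot.grip_point_offset is the distance from the TCP to the grasp point, in mm); z points along the fingers, y is the line along which they close (so a half turn about z gives the same grasp; the last joint's range is limited). The gripper opens to 92 mm and grips with 3 to 60 N. Pads are 19 mm wide; open, the fingers measure 130 mm over their backs; the gripper's body (75 mm by 190 mm) begins 47 mm behind the grasp point.
Start: joints at [1.103, 0.342, 1.524, -0, 1.275, -0.146], TCP at [166.03, 498.075, 226.741] pointing down, gripper open.
Joint ranges: [-2.53, 2.53], [-0.77, 2.02], [0.04, 2.7], [-1, 4.14], [0.28, 2.66], [-3.11, 3.11]. Speed limits (rad/s): [2.57, 2.57, 3.14, 3.14, 3.14, 3.14].

### API

Orientations are given as [roll, pitch, yaw] about the fixed x, y, z axes, in that order (R = Rz(yaw) Ry(pitch) Rx(roll)).
In Python, from plant import bot gives the robot as it stands. The module is installed in compiled form; this text tells all that it offers.
- The arm moves only by the tool carry_out, never from a script. Its argument "plan" is a list of rows, each an object of numbers: "tx", "ty", "tz": the shift along the world's x, y, z in mm; "rx", "ry", "rz": the turn, a rotation vector about the world's x, y, z in rad. A call has 1 to 12 rows; each row shifts and turns the commanded pose from where the row before left it; what a row does not reach is not made up. A row lasts 1/10 s, in which the tool goes at most 50 mm and 8.59 degrees, less where a joint would pass 70% of its speed; a pose out of reach is approached as far as the arm can. A call with a gripper value outside its range is refused whole. "gripper" is the closure, from 0 (fully open) to 1 (shut), set as the call begins (left out, the last holds). The fingers move at their own pace and stop on an object; the grip force is fixed at half the most. Time passes only in rows, so rows that do not move let the fingers close. It gives the time, the measured TCP pose, the force, the opening and the grip force at its end, in the units of the state.
- bot.get_obs(): the state, without advancing time (a new reading comes with each control period).
- bot.capture(name): name is "scene" or "side" or "wrist"; returns the picture (384x512x3 uint8, red, green, blue); there is no depth.
- bot.camera_model(name): a dict with "camera_matrix" (3x3 intrinsics, pixels), "dist" ([k1, k2, p1, p2, k3] as OpenCV has them; the pictures are not rectified), "R" (3x3) and "t" (3): a world point X has camera coordinates R X + t. Camera axes: x right, y down, z forward; pixel columns grow to the right and rows downward; lengths in mm; the calibration is good to about 2 mm. A picture is of the moment at which its call begins: read the wrist's pose just before it. camera_model takes no time and is no camera call; for the wrist camera it gives the pose at the moment of the call.
- bot.close_job(): hands the job in; it is judged then, once.
The state is a dict: "time": time; "joint_positions": joint angles; "dq": joint speeds; "tau": joint torques, N m; "tool_pos": TCP position; "tcp_rot": TCP orientation; "contact_force": force on the tool from outside, world axes, zero at the start; "moment": the same for the moment, N m; "grip_width": finger opening in mm; "finger_force": force on a finger pad.
Only numpy, scipy, OpenCV 4.12 (cv2) and the standard library are available. Lean on these libraries where they do the work, as an engineer would, in place of code of your own. Each camera call takes 0.05 s, during which the arm holds its last target. There are 200 camera calls.

### The job

Load the label holder: take the taller label roll, the one with the wide core hole, and lower it over the holder's upright spindle until it sits flat on the base plate, letting go only once it is down. Then pick up the loose steel spring clip by squeezing its two upright finger plates together so that its jaws open fully, lower it level around the spindle until it rests on the roll, and let go so that it grips the spindle. Leave everything else as it stands.

Things in the scene. Friction and masses are not known exactly. Their poses are not given: they have to be found in the camera images.
- holder_seat (a point): Centre of the base plate's top face, on the spindle's axis; z up. The label holder, fixed on the granite slab, is a dark steel plate 110 x 90 x 12 mm (x, y, z) with an upright plain steel spindle in its middle, 16 mm in diameter, rising 66 mm above this point; its top 7 mm taper to 6 mm diameter. The slab's top, on which all loose things stand, is 12 mm below this point.
- roll_center (a point): The roll to load: paper labels on a cardboard core, 56 mm outside diameter, 44 mm high, standing on end on the slab, with a 22 mm hole right through along its axis. The point is its centre, half-way up (22 mm above its underside); z along its axis, up. About 110 g.
- small_roll_center (a point): A bystander: another label roll, also 56 mm outside diameter and standing on end, but only 28 mm high and with a 12 mm hole that does not fit the spindle. The point is its centre, half-way up (14 mm). Not to be used.
- clip_center (a point): Loose steel spring clip, 60 g, standing on the slab: centre at rest, half-way up (22 mm). Two upright finger plates (24 mm wide along x, 3 thick, 44 high) face +y and -y, 62 mm apart outside; z up. Each carries, by a side bar, the V jaw across the centre: squeezing the plates along y opens the jaws, a spring shuts them. Grip from half-way up or higher. The point is part of the +y plate.
- clip_mouth (a point): On the clip's underside, where a gripped spindle's axis lies: 22 mm below and 2 mm to +y of the clip's centre point; same axes, moves with the +y plate. The squeezed mouth, centred between the plates, passes the 16 mm spindle with 4 mm to spare all round. Jaws and bars are 8 mm high; above them the space between the plates is open for the spindle's top.
- clip_arm (a joint): How far the clip's plates are squeezed together, in m: 0 at rest (62 mm apart outside, jaws shut), about 0.004 when the jaws grip the spindle, 0.014 fully open (plates 48 mm apart, at a stop). The spring pushes back with 5 N at 0, 6.6 N at 0.004, 10.6 N at 0.014.
- bottle: Bystander: green glass bottle with a closed cap, 64 mm diameter, 220 mm high; origin at the centre of its underside.
- cup: Bystander: transparent open blender cup, 90 mm diameter, 150 mm high; origin at the centre of its underside.
- reamer: Bystander: white plastic citrus reamer, 76 mm diameter, 53 mm high; origin at the centre of its underside.
- jar: Bystander: small amber jar with a steel lid, 56 mm diameter, 60 mm high; origin at the centre of its underside.
- spoons: Bystander: three steel teaspoons on a ring, fanned out flat, about 140 x 80 mm, 11 mm high, handles' ring to -x; origin near the middle, on the slab.

How it is judged (in metres and radians):
On the way, in this order (a step that is already met when the one before it is completed fails the run):
1. the tall roll is down on the base plate around the spindle while the fingers still hold it (horizontal distance between roll_center and holder_seat below 0.005 m and z of roll_center in the frame of holder_seat between 0.019 and 0.025 m and angle between roll_center's own z axis and vertical below 0.06 rad and contact force between the fingers and roll above 1 N), for 0.1 s.
2. the clip, squeezed fully open (joint over 10 mm), is around the spindle, its underside within 12 mm of the roll's top (value of joint clip_arm above 0.01 m and horizontal distance between clip_mouth and holder_seat below 0.012 m and z of clip_mouth in the frame of holder_seat below 0.056 m and horizontal distance between roll_center and holder_seat below 0.005 m and z of roll_center in the frame of holder_seat between 0.019 and 0.025 m and angle between roll_center's own z axis and vertical below 0.06 rad), for 0.1 s.
At the end, for the whole second after the job is handed in: The tall roll is on the base plate: within 5 mm of the spindle axis, 3 mm of fully down, upright (0.06 rad). The clip is level (0.1 rad) around the spindle, within 4 mm of its axis, at most 6 mm above the roll, jaws sprung shut on it (joint 2 to 6.5 mm). All at rest, let go (horizontal distance between roll_center and holder_seat below 0.005 m and z of roll_center in the frame of holder_seat between 0.019 and 0.025 m and angle between roll_center's own z axis and vertical below 0.06 rad and horizontal distance between clip_mouth and holder_seat below 0.004 m and z of clip_mouth in the frame of holder_seat between 0.041 and 0.05 m and angle between clip_mouth's own z axis and vertical below 0.1 rad and value of joint clip_arm between 0.002 and 0.0065 m and linear speed of each of roll, clip below 0.02 m/s); the robot touches nothing.
It fails at once if a bystander is moved by more than 30 mm (distance of any of bottle, cup, reamer, jar, spoons, small_roll_center from where it was at the start of the episode above 0.03 m).
It fails at once if a bystander is tipped over (angle between any of bottle, cup, reamer, jar, spoons, small_roll_center's own z axis and vertical above 0.5 rad).
It also fails if it takes over 56 s, if anything falls off the work surface, if the arm or the gripper's body presses on something with over 40 N, if the wrist force passes 120 N, or if a joint passes its speed limit or range.

## Working session

There is one attempt and no reset: what is moved stays moved. The work goes in short steps, Python scripts to look and compute and a tool call to move; the robot and the scene stay as the last step left them, time stands still between calls to the robot, and variables do not carry over. Pictures are saved under pics/ and viewed, at most 10 in all, crops included, and the job is handed in when it is done.

Besides the shell and the picture viewer there is one more tool, called after "Call:" as a command line: name --argument value ..., lists and objects as JSON in quotes. carry_out: Moves the arm, as the interface text tells. Its arguments: {"type":"object","properties":{"plan":{"type":"array"},"gripper":{"type":"number"}},"required":["plan"]}

```bash
mkdir -p pics; cat > h.py <<'E'
import numpy as np, cv2
from plant import bot
def snap(n,f):
    im=bot.capture(n); cv2.imwrite('pics/'+f,im[:,:,::-1]); return im
def ray(n,uv,m=None):
    m=m or bot.camera_model(n); K=np.array(m["camera_matrix"]);R=np.array(m["R"]);t=np.array(m["t"])
    p=cv2.undistortPoints(np.array([[uv]],float),K,np.array(m["dist"]))[0,0]
    return -R.T@t, R.T@np.array([p[0],p[1],1])
def on(n,uv,z,m=None):
    c,d=ray(n,uv,m); return (c+d*(z-c[2])/d[2]).round(1)
def proj(n,X,m=None):
    m=m or bot.camera_model(n)
    return cv2.projectPoints(np.array(X,float).reshape(-1,3),cv2.Rodrigues(np.array(m["R"]))[0],np.array(m["t"],float),np.array(m["camera_matrix"]),np.array(m["dist"]))[0][:,0]
E
python3 - <<'E'
from h import *
a=snap('scene','a.png');b=snap('side','b.png')
cv2.imwrite('pics/ab.png',cv2.resize(np.hstack([a,b])[:,:,::-1],(800,300)))
for n in('scene','side'):
    m=bot.camera_model(n);print(n,(-np.array(m["R"]).T@m["t"]).round(),np.array(m["R"])[2].round(2),m["camera_matrix"][0][0])
print(bot.get_obs(),bot.grip_point_offset)
E
```

```text
scene [1259. -544.  915.] [-0.54  0.47 -0.7 ] 453.7727362623384
side [ 210. -860.  841.] [ 0.31  0.72 -0.62] 399.520810761539
{'time': 0.1, 'joint_positions': array([ 1.10303187e+00,  3.42628121e-01,  1.52491431e+00, -3.82011975e-06,
        1.27539921e+00, -1.46000764e-01]), 'dq': array([-0.0006986 , -0.00277092, -0.00167789, -0.000597  ,  0.00135605,
        0.00181365]), 'tau': array([ 1.88925544e-03, -4.32000196e+01, -2.44694388e+01,  7.20061641e-02,
        5.25072974e-02, -6.09153312e-05]), 'tool_pos': array([165.84239058, 497.73822811, 226.1299034 ]), 'tcp_rot': array([-3.14025749e+00, -1.92639978e-04,  2.81982995e+00]), 'contact_force': array([-0.19032481, -0.34752613, -0.09946482]), 'moment': array([ 0.00659442, -0.03881136, -0.01040417]), 'finger_force': 0.0, 'grip_width': 91.6027853787676} 18.8
```

View pics/a.png

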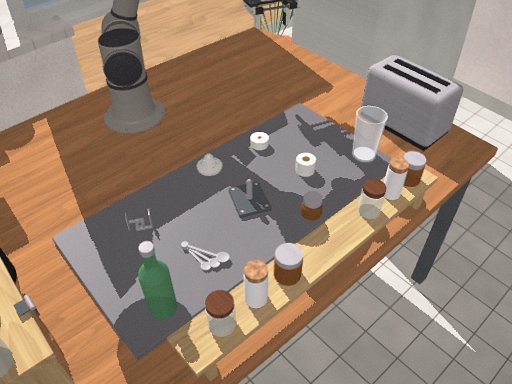

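View pics/b.png

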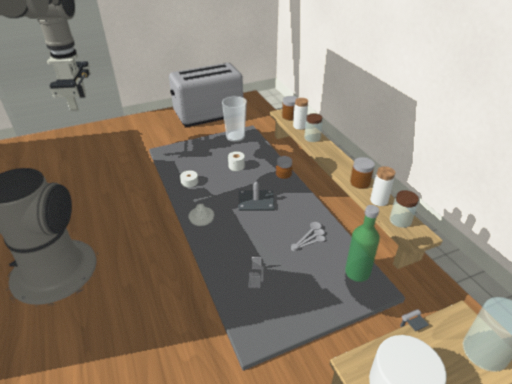

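Scene shows the tall roll at (305,164), small roll (260,141), holder (250,198), clip (138,220), reamer (209,164), jar (312,205), cup (368,135). In side they are at (237,161), (189,179), (257,198), (257,272), and so on. I'll zoom in on these.

```bash
python3 - <<'E'
import cv2,numpy as np
a=cv2.imread('pics/a.png');b=cv2.imread('pics/b.png')
def c(i,x,y):return cv2.resize(i[y:y+75,x:x+100],(400,300),interpolation=cv2.INTER_CUBIC)
cv2.imwrite('pics/c.png',np.vstack([np.hstack([c(a,225,145),c(a,90,185)]),np.hstack([c(b,205,145),c(b,205,235)])]))
E
```

```text
(no output)
```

View pics/c.png

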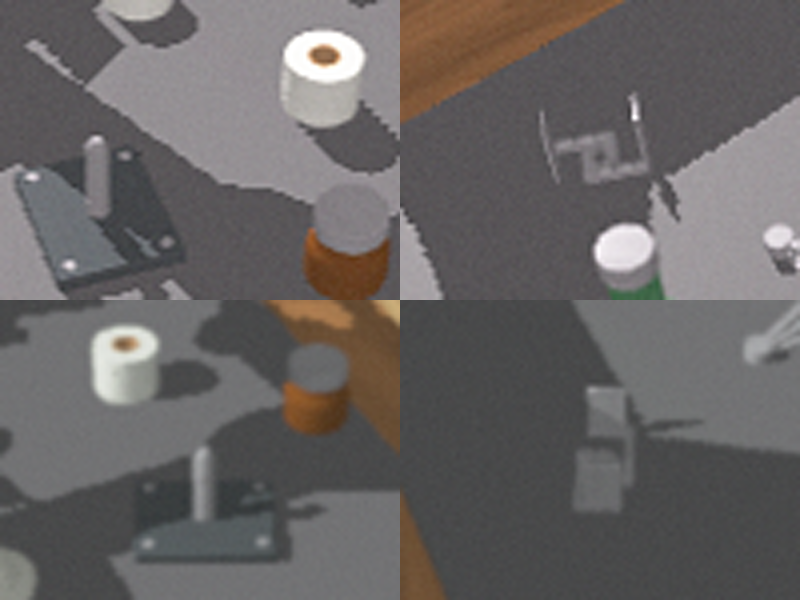

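```bash
cat >> h.py <<'E'
def tri(u,v):
    (a,d),(b,e)=ray('scene',u),ray('side',v); s=np.linalg.lstsq(np.c_[d,-e],b-a,rcond=None)[0]
    p,q=a+d*s[0],b+e*s[1]; return ((p+q)/2).round(1),round(np.linalg.norm(p-q),1)
E
python3 - <<'E'
from h import *
print('roll top',tri((306,159.2),(236.2,156.2)))
print('spindle top',tri((249.2,179.5),(255.7,182)))
print('spindle base',tri((250,198),(256,204)))
print('clip +y top',tri((148.5,209),(256.5,257)))
print('clip -y top',tri((125.5,213),(254.5,272.5)))
m=bot.camera_model('wrist');print((-np.array(m["R"]).T@m["t"]).round(1),np.array(m["R"]).round(2),m["camera_matrix"][0])
E
```

```text
roll top (array([614.5, 217.8,  60.2]), np.float64(0.1))
spindle top (array([598.6,  15.9,  95.1]), np.float64(0.1))
spindle base (array([596. ,  16.7,  14.2]), np.float64(13.2))
clip +y top (array([ 488.7, -232.2,   66.2]), np.float64(4.5))
clip -y top (array([ 462.8, -282.7,   70.4]), np.float64(1.9))
[100.  520.7 384.1] [[ 0.32  0.95 -0.  ]
 [ 0.92 -0.31  0.26]
 [ 0.25 -0.08 -0.97]] [331.9273466    0.         254.56124691]
```

Call:
carry_out --plan '[{"tx": 37, "ty": -23}, {"tx": 37, "ty": -23}, {"tx": 37, "ty": -23}, {"tx": 37, "ty": -23}, {"tx": 37, "ty": -23}, {"tx": 37, "ty": -23}, {"tx": 37, "ty": -23}, {"tx": 37, "ty": -23}, {"tx": 38, "ty": -24}, {"tx": 38, "ty": -24}, {"tx": 38, "ty": -24}, {"tx": 38, "ty": -24}]'

```text
invalid input at $.plan[0]: expected keys tx, ty, tz, rx, ry, rz
```

```bash
python3 - <<'E'
from h import *
for n,uv,z in [('jar',(312.5,196),76),('small',(260,137),44),('cup',(364,154),16),('reamer',(209,168),16)]: print(n,on('scene',uv,z))
print(bot.get_obs()['tool_pos'],bot.get_obs()['tcp_rot']);m=bot.camera_model('wrist');im=snap('wrist','w1.png')
import pickle;pickle.dump(m,open('m1.p','wb'))
print(on('wrist',(256,192),60,m), proj('wrist',[[614,218,60],[598,16,94]],m))
E
```

```text
jar [739.1 111.3  76. ]
small [434.7 201.3  44. ]
cup [682.7 410.   16. ]
reamer [418.2  13.3  16. ]
[165.84239058 497.73822811 226.1299034 ] [-3.14025749e+00 -1.92639978e-04  2.81982995e+00]
[177.7 496.   60. ] [[174.71945483 505.71641026]
 [ 56.12031241 528.48633201]]
```

View pics/w1.png

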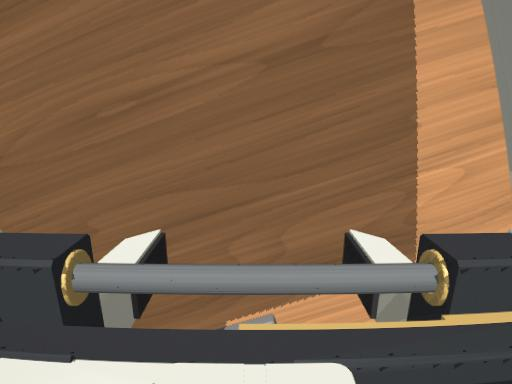

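The wrist view was taken before any move, because the call was refused: it shows only the tabletop and the fingers at row 240. Every row needs all six keys.

Call:
carry_out --plan '[{"tx": 39, "ty": -23, "tz": 0, "rx": 0, "ry": 0, "rz": 0}, {"tx": 39, "ty": -23, "tz": 0, "rx": 0, "ry": 0, "rz": 0}, {"tx": 39, "ty": -23, "tz": 0, "rx": 0, "ry": 0, "rz": 0}, {"tx": 39, "ty": -23, "tz": 0, "rx": 0, "ry": 0, "rz": 0}, {"tx": 39, "ty": -23, "tz": 0, "rx": 0, "ry": 0, "rz": 0}, {"tx": 39, "ty": -23, "tz": 0, "rx": 0, "ry": 0, "rz": 0}, {"tx": 39, "ty": -23, "tz": 0, "rx": 0, "ry": 0, "rz": 0}, {"tx": 39, "ty": -23, "tz": 0, "rx": 0, "ry": 0, "rz": 0}, {"tx": 39, "ty": -23, "tz": 0, "rx": 0, "ry": 0, "rz": 0}, {"tx": 39, "ty": -23, "tz": 0, "rx": 0, "ry": 0, "rz": 0}, {"tx": 39, "ty": -23, "tz": 0, "rx": 0, "ry": 0, "rz": 0}, {"tx": 39, "ty": -23, "tz": 0, "rx": 0, "ry": 0, "rz": 0}]'

```text
time: 1.35
tool_pos: [635.3, 220.8, 226.4]
tcp_rot: [-3.141, -0.001, 2.82]
contact_force: [0.5, -0.1, 0.3]
grip_width: 91.6
finger_force: 0.0
```

```bash
python3 - <<'E'
from h import *
print(bot.get_obs()['tool_pos'],bot.get_obs()['tcp_rot']);m=bot.camera_model('wrist');im=snap('wrist','w1.png')
import pickle;pickle.dump(m,open('m1.p','wb'))
print(proj('wrist',[[614,218,60],[598,16,94]],m))
E
```

```text
[635.30843618 220.84314385 226.36051698] [-3.14146919e+00 -6.01998215e-04  2.81964606e+00]
[[244.14561919 161.39988766]
 [ 39.13771278 218.81165022]]
```

View pics/w1.png

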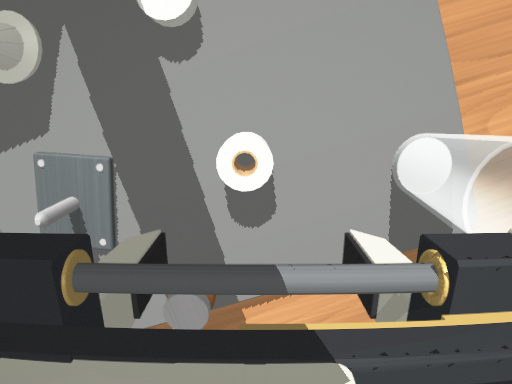

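The wrist view shows the tall roll's hole at (245,162), the spindle tip at about (40,216), and the plate and cup well clear. Both agree with the triangulated points.

```bash
cat >> h.py <<'E'
def blob(mask,near):
    cs=cv2.findContours(mask.astype(np.uint8),cv2.RETR_EXTERNAL,cv2.CHAIN_APPROX_NONE)[0]
    cs=[c for c in cs if cv2.contourArea(c)>15]
    c=min(cs,key=lambda c:np.linalg.norm(c.reshape(-1,2).mean(0)-near)); return c
E
python3 - <<'E'
from h import *;import pickle
m=pickle.load(open('m1.p','rb'));im=cv2.imread('pics/w1.png')[:,:,::-1].astype(int)
r,g,b=im[...,0],im[...,1],im[...,2]
o=(r-b>25); o[:, :200]=0;o[:,290:]=0;o[:120]=0;o[200:]=0
c=blob(o,(245,162));e=cv2.fitEllipse(c);print('hole ring',e,on('wrist',e[0],60,m))
w=(im.min(2)>200); c=blob(w,(245,162));e=cv2.minEnclosingCircle(c);print('white',e,on('wrist',e[0],60,m))
print('bolts',[on('wrist',u,28,m) for u in[(41,162),(100,167),(103,242)]])
print('spindle',on('wrist',(40,216),94,m)); 
print('bottle',on('scene',(162,312),16))
E
```

```text
hole ring ((244.35646057128906, 163.01699829101562), (25.011999130249023, 25.47568702697754), 108.57856750488281) [615.6 217.7  60. ]
white ((245.06204223632812, 161.17153930664062), 29.985328674316406) [614.1 218.9  60. ]
bolts [array([545.1,  -1.2,  28. ]), array([573. ,  62.2,  28. ]), array([655.2,  26.8,  28. ])]
spindle [595.7  18.3  94. ]
bottle [ 731.2 -358.3   16. ]
```

Call:
carry_out --plan '[{"tx": -20, "ty": -3, "tz": -20, "rx": 0, "ry": 0, "rz": 0}, {"tx": 0, "ty": 0, "tz": -45, "rx": 0, "ry": 0, "rz": 0}, {"tx": 0, "ty": 0, "tz": -45, "rx": 0, "ry": 0, "rz": 0}, {"tx": 0, "ty": 0, "tz": -40, "rx": 0, "ry": 0, "rz": 0}, {"tx": 0, "ty": 0, "tz": -30, "rx": 0, "ry": 0, "rz": 0}, {"tx": 0, "ty": 0, "tz": -16, "rx": 0, "ry": 0, "rz": 0}, {"tx": 0, "ty": 0, "tz": 0, "rx": 0, "ry": 0, "rz": 0}]'

```text
time: 2.1
tool_pos: [611.8, 218.6, 27.3]
tcp_rot: [-3.138, -0.006, 2.82]
contact_force: [-0.2, 0.8, -0.2]
grip_width: 92.0
finger_force: 0.0
```

Call:
carry_out --plan '[{"tx": 0, "ty": 0, "tz": 0, "rx": 0, "ry": 0, "rz": 0}, {"tx": 0, "ty": 0, "tz": 0, "rx": 0, "ry": 0, "rz": 0}, {"tx": 0, "ty": 0, "tz": 0, "rx": 0, "ry": 0, "rz": 0}, {"tx": 0, "ty": 0, "tz": 0, "rx": 0, "ry": 0, "rz": 0}, {"tx": 0, "ty": 0, "tz": 0, "rx": 0, "ry": 0, "rz": 0}, {"tx": 0, "ty": 0, "tz": 0, "rx": 0, "ry": 0, "rz": 0}, {"tx": 0, "ty": 0, "tz": 0, "rx": 0, "ry": 0, "rz": 0}, {"tx": 0, "ty": 0, "tz": 0, "rx": 0, "ry": 0, "rz": 0}]' --gripper 1

```text
time: 2.9
tool_pos: [614.3, 219.1, 31.4]
tcp_rot: [3.141, 0.001, 2.82]
contact_force: [-1.1, -1.2, 4.9]
grip_width: 55.6
finger_force: 30.0
```

Call:
carry_out --plan '[{"tx": 0, "ty": 0, "tz": 20, "rx": 0, "ry": 0, "rz": 0}, {"tx": 0, "ty": 0, "tz": 40, "rx": 0, "ry": 0, "rz": 0}, {"tx": 0, "ty": 0, "tz": 40, "rx": 0, "ry": 0, "rz": 0}, {"tx": 0, "ty": -20, "tz": 0, "rx": 0, "ry": 0, "rz": 0}, {"tx": 8, "ty": -40, "tz": 0, "rx": 0, "ry": 0, "rz": 0}, {"tx": 10, "ty": -40, "tz": 0, "rx": 0, "ry": 0, "rz": 0}, {"tx": 10, "ty": -40, "tz": 0, "rx": 0, "ry": 0, "rz": 0}, {"tx": 10, "ty": -40, "tz": 0, "rx": 0, "ry": 0, "rz": 0}, {"tx": 0, "ty": -20, "tz": 0, "rx": 0, "ry": 0, "rz": 0}, {"tx": 0, "ty": 0, "tz": 0, "rx": 0, "ry": 0, "rz": 0}, {"tx": 0, "ty": 0, "tz": 0, "rx": 0, "ry": 0, "rz": 0}]'

```text
time: 4.0
tool_pos: [651.7, 19.2, 130.2]
tcp_rot: [3.141, -0.001, 2.819]
contact_force: [-0.1, 0.0, -0.7]
grip_width: 55.7
finger_force: 30.0
```

```bash
python3 - <<'E'
from h import *
o=bot.get_obs();print(o['tool_pos'],o['tcp_rot'],o['grip_width']);m=bot.camera_model('wrist');im=snap('wrist','w2.png')
import pickle;pickle.dump(m,open('m2.p','wb'))
print(proj('wrist',[[598,16,94],[599,15,28]],m))
E
```

```text
[651.69483194  19.1600311  130.15662527] [ 3.14119295e+00 -1.25766186e-03  2.81877332e+00] 55.67640671468812
[[218.76826446 143.76721747]
 [226.81905167 136.72949386]]
```

View pics/w2.png

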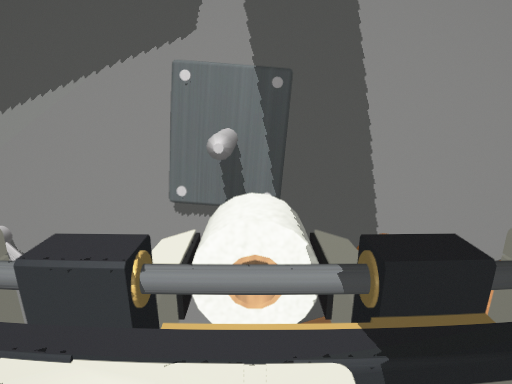

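```bash
python3 - <<'E'
from h import *;import pickle
m=pickle.load(open('m2.p','rb'))
print('hole',on('wrist',(256,282),158.8,m),'tip',on('wrist',(217,146),94,m))
b=[on('wrist',u,28,m) for u in[(185,75),(278,83),(181,191)]];print(b,(b[1]+b[2])/2)
im=cv2.imread('pics/w2.png');r=im.astype(int);o=(r[...,2]-r[...,0]>40);o[:250]=0;o[320:]=0;o[:,:215]=0;o[:,300:]=0
ys,xs=np.nonzero(o);print(xs.min(),xs.max(),ys.min(),ys.max())
c=im[115:175,185:265];cv2.imwrite('pics/w2c.png',cv2.resize(c,(800,600),interpolation=cv2.INTER_CUBIC))
E
```

```text
hole [655.2  19.4 158.8] tip [598.9  14.6  94. ]
[array([545.5,   0.7,  28. ]), array([573.4,  64.8,  28. ]), array([628. , -34.9,  28. ])] [600.7   14.95  28.  ]
229 280 255 308
```

View pics/w2c.png

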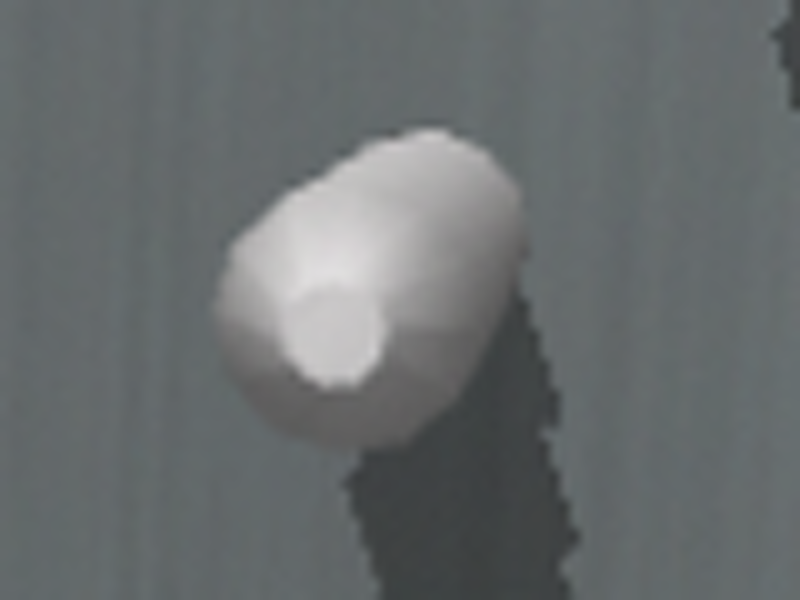

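Spindle tip is at (218.4,148.5) px, giving about (600.5,15), which agrees with the bolt diagonal. The held roll is centred near (653.6,18.7).

Call:
carry_out --plan '[{"tx": -20, "ty": -2, "tz": 0, "rx": 0, "ry": 0, "rz": 0}, {"tx": -20, "ty": -2, "tz": 0, "rx": 0, "ry": 0, "rz": 0}, {"tx": -13, "ty": 0, "tz": 0, "rx": 0, "ry": 0, "rz": 0}, {"tx": 0, "ty": 0, "tz": 0, "rx": 0, "ry": 0, "rz": 0}, {"tx": 0, "ty": 0, "tz": 0, "rx": 0, "ry": 0, "rz": 0}, {"tx": 0, "ty": 0, "tz": -10, "rx": 0, "ry": 0, "rz": 0}, {"tx": 0, "ty": 0, "tz": -10, "rx": 0, "ry": 0, "rz": 0}, {"tx": 0, "ty": 0, "tz": -7, "rx": 0, "ry": 0, "rz": 0}, {"tx": 0, "ty": 0, "tz": -5, "rx": 0, "ry": 0, "rz": 0}, {"tx": 0, "ty": 0, "tz": 0, "rx": 0, "ry": 0, "rz": 0}]'

```text
time: 5.05
tool_pos: [598.5, 15.1, 97.4]
tcp_rot: [-3.141, -0.002, 2.82]
contact_force: [0.1, -0.2, -1.0]
grip_width: 55.6
finger_force: 30.0
```

Call:
carry_out --plan '[{"tx": 0, "ty": 0, "tz": -12, "rx": 0, "ry": 0, "rz": 0}, {"tx": 0, "ty": 0, "tz": -12, "rx": 0, "ry": 0, "rz": 0}, {"tx": 0, "ty": 0, "tz": -12, "rx": 0, "ry": 0, "rz": 0}, {"tx": 0, "ty": 0, "tz": -9, "rx": 0, "ry": 0, "rz": 0}, {"tx": 0, "ty": 0, "tz": -5, "rx": 0, "ry": 0, "rz": 0}, {"tx": 0, "ty": 0, "tz": 0, "rx": 0, "ry": 0, "rz": 0}, {"tx": 0, "ty": 0, "tz": 0, "rx": 0, "ry": 0, "rz": 0}]'

```text
time: 5.75
tool_pos: [599.3, 15.1, 48.9]
tcp_rot: [3.141, 0.0, 2.82]
contact_force: [0.3, 0.1, -0.9]
grip_width: 55.7
finger_force: 30.0
```

Call:
carry_out --plan '[{"tx": 0, "ty": 0, "tz": -2, "rx": 0, "ry": 0, "rz": 0}, {"tx": 0, "ty": 0, "tz": -1, "rx": 0, "ry": 0, "rz": 0}, {"tx": 0, "ty": 0, "tz": 0, "rx": 0, "ry": 0, "rz": 0}, {"tx": 0, "ty": 0, "tz": 0, "rx": 0, "ry": 0, "rz": 0}]'

```text
time: 6.15
tool_pos: [599.1, 15.1, 45.9]
tcp_rot: [3.141, 0.0, 2.82]
contact_force: [0.1, 0.1, -1.2]
grip_width: 56.3
finger_force: 30.0
```

Call:
carry_out --plan '[{"tx": 0, "ty": 0, "tz": -1, "rx": 0, "ry": 0, "rz": 0}, {"tx": 0, "ty": 0, "tz": -1, "rx": 0, "ry": 0, "rz": 0}, {"tx": 0, "ty": 0, "tz": -0.5, "rx": 0, "ry": 0, "rz": 0}, {"tx": 0, "ty": 0, "tz": 0, "rx": 0, "ry": 0, "rz": 0}, {"tx": 0, "ty": 0, "tz": 0, "rx": 0, "ry": 0, "rz": 0}]'

```text
time: 6.65
tool_pos: [599.0, 15.1, 43.4]
tcp_rot: [3.142, 0.0, 2.82]
contact_force: [-0.8, 0.1, 1.5]
grip_width: 55.5
finger_force: 30.0
```

Call:
carry_out --plan '[{"tx": 0, "ty": 0, "tz": -0.5, "rx": 0, "ry": 0, "rz": 0}, {"tx": 0, "ty": 0, "tz": -0.5, "rx": 0, "ry": 0, "rz": 0}, {"tx": 0, "ty": 0, "tz": 0, "rx": 0, "ry": 0, "rz": 0}, {"tx": 0, "ty": 0, "tz": 0, "rx": 0, "ry": 0, "rz": 0}, {"tx": 0, "ty": 0, "tz": 0, "rx": 0, "ry": 0, "rz": 0}]'

```text
time: 7.15
tool_pos: [599.0, 15.1, 43.4]
tcp_rot: [3.142, 0.0, 2.82]
contact_force: [-5.5, 0.9, 10.2]
grip_width: 55.6
finger_force: 30.0
```

Call:
carry_out --plan '[{"tx": 0, "ty": 0, "tz": 0, "rx": 0, "ry": 0, "rz": 0}, {"tx": 0, "ty": 0, "tz": 0, "rx": 0, "ry": 0, "rz": 0}, {"tx": 0, "ty": 0, "tz": 0, "rx": 0, "ry": 0, "rz": 0}, {"tx": 0, "ty": 0, "tz": 0, "rx": 0, "ry": 0, "rz": 0}, {"tx": 0, "ty": 0, "tz": 0, "rx": 0, "ry": 0, "rz": 0}, {"tx": 0, "ty": 0, "tz": 0, "rx": 0, "ry": 0, "rz": 0}, {"tx": 0, "ty": 0, "tz": 10, "rx": 0, "ry": 0, "rz": 0}, {"tx": 0, "ty": 0, "tz": 40, "rx": 0, "ry": 0, "rz": 0}, {"tx": 0, "ty": 0, "tz": 40, "rx": 0, "ry": 0, "rz": 0}, {"tx": 0, "ty": 0, "tz": 40, "rx": 0, "ry": 0, "rz": 0}, {"tx": 0, "ty": 0, "tz": 25, "rx": 0, "ry": 0, "rz": 0}]' --gripper 0

```text
time: 8.25
tool_pos: [600.0, 15.0, 201.6]
tcp_rot: [3.14, 0.005, 2.82]
contact_force: [0.4, -0.3, -0.5]
grip_width: 91.8
finger_force: 0.0
```

Call:
carry_out --plan '[{"tx": -14, "ty": -40, "tz": 0, "rx": 0, "ry": 0, "rz": 0}, {"tx": -14, "ty": -40, "tz": 5, "rx": 0, "ry": 0, "rz": 0}, {"tx": -14, "ty": -40, "tz": 5, "rx": 0, "ry": 0, "rz": 0}, {"tx": -14, "ty": -40, "tz": 5, "rx": 0, "ry": 0, "rz": 0}, {"tx": -14, "ty": -40, "tz": 5, "rx": 0, "ry": 0, "rz": 0}, {"tx": -14, "ty": -40, "tz": 5, "rx": 0, "ry": 0, "rz": 0}, {"tx": -15, "ty": -40, "tz": 3, "rx": 0, "ry": 0, "rz": 0}, {"tx": 0, "ty": 0, "tz": 0, "rx": 0, "ry": 0, "rz": 0}, {"tx": 0, "ty": 0, "tz": 0, "rx": 0, "ry": 0, "rz": 0}]'

```text
time: 9.15
tool_pos: [499.7, -265.5, 225.8]
tcp_rot: [3.141, 0.001, 2.818]
contact_force: [0.7, 0.6, -0.8]
grip_width: 91.9
finger_force: 0.0
```

```bash
python3 - <<'E'
from h import *
o=bot.get_obs();print(o['tool_pos'],o['tcp_rot'],o['grip_width'],o['contact_force']);m=bot.camera_model('wrist');im=snap('wrist','w3.png')
import pickle;pickle.dump(m,open('m3.p','wb'))
u=proj('wrist',[[476,-257,60]],m)[0];print(u)
x,y=np.clip((u-[80,60]).astype(int),0,[352,264])
cv2.imwrite('pics/w3c.png',cv2.resize(im[y:y+120,x:x+160,::-1],(800,600),interpolation=cv2.INTER_CUBIC));print(x,y)
E
```

```text
[ 499.65280023 -265.54943933  225.82206869] [3.14123933e+00 5.76413767e-04 2.81752284e+00] 91.90576662839966 [ 0.68177966  0.60514792 -0.76313825]
[254.25042676 155.33706007]
174 95
```

View pics/w3c.png

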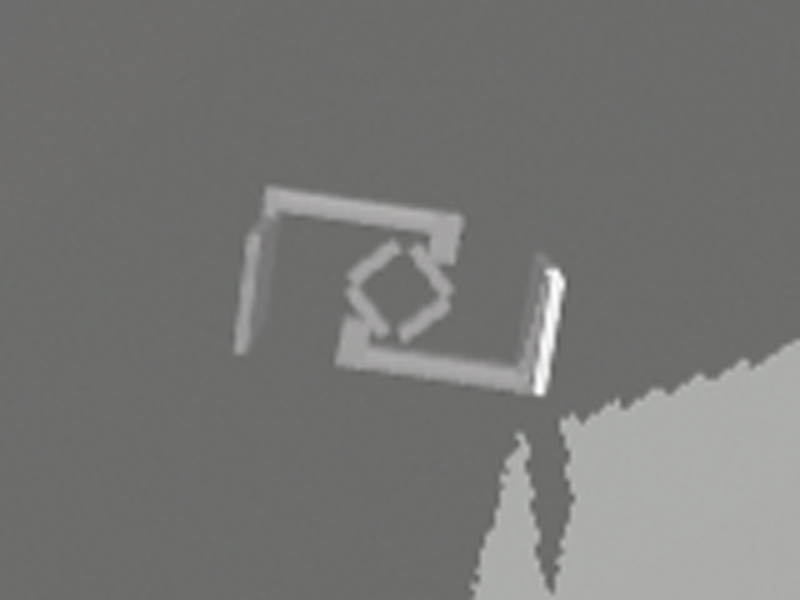

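The clip is seen from above: the plate tops are centred at full-image px (223.2,153.8) and (284,161.2), with the jaws between them at (254,153).

```bash
python3 - <<'E'
from h import *;import pickle
m=pickle.load(open('m3.p','rb'));f=lambda x,y,z:on('wrist',(174+x/5,95+y/5),z,m)
l,r=f(246,294,60),f(550,331,60);d=r-l;print(l,r,(l+r)/2,np.linalg.norm(d),'yaw',np.arctan2(-d[0],d[1]))
a,b,c,e=f(252,235,60),f(240,353,60),f(558,270,60),f(543,393,60);print(b-a,e-c,[np.arctan2(v[1],v[0]) for v in(b-a,e-c)])
print('jaw',f(400,290,24),'tool closing yaw',2.8175-np.pi)
print(f(365,203,24)-f(365,203,24),np.arctan2(*( -(f(440,222,24)-f(270,198,24))[0],(f(440,222,24)-f(270,198,24))[1])))
E
```

```text
[ 464.9 -285.3   60. ] [ 490.8 -231.1   60. ] [ 477.85 -258.2    60.  ] 60.070375394199125 yaw -0.4457790716451765
[ 21.1 -10.1   0. ] [ 22.4 -10.    0. ] [np.float64(-0.4464408943365992), np.float64(-0.41987995720555216)]
jaw [ 478.2 -258.    24. ] tool closing yaw -0.3240926535897932
[0. 0. 0.] -0.46486267523151203
```

Call:
carry_out --plan '[{"tx": -22, "ty": 7.5, "tz": 0, "rx": 0, "ry": 0, "rz": -0.06}, {"tx": 0, "ty": 0, "tz": -20, "rx": 0, "ry": 0, "rz": -0.062}, {"tx": 0, "ty": 0, "tz": -40, "rx": 0, "ry": 0, "rz": 0}, {"tx": 0, "ty": 0, "tz": -40, "rx": 0, "ry": 0, "rz": 0}, {"tx": 0, "ty": 0, "tz": -40, "rx": 0, "ry": 0, "rz": 0}, {"tx": 0, "ty": 0, "tz": -35, "rx": 0, "ry": 0, "rz": 0}, {"tx": 0, "ty": 0, "tz": -15, "rx": 0, "ry": 0, "rz": 0}, {"tx": 0, "ty": 0, "tz": -6, "rx": 0, "ry": 0, "rz": 0}, {"tx": 0, "ty": 0, "tz": 0, "rx": 0, "ry": 0, "rz": 0}, {"tx": 0, "ty": 0, "tz": 0, "rx": 0, "ry": 0, "rz": 0}]'

```text
time: 10.2
tool_pos: [479.0, -257.3, 30.4]
tcp_rot: [-3.141, 0.002, 2.699]
contact_force: [0.8, -0.2, 0.0]
grip_width: 91.8
finger_force: 0.0
```

Call:
carry_out --plan '[{"tx": 0, "ty": 0, "tz": 0, "rx": 0, "ry": 0, "rz": 0}, {"tx": 0, "ty": 0, "tz": 0, "rx": 0, "ry": 0, "rz": 0}, {"tx": 0, "ty": 0, "tz": 0, "rx": 0, "ry": 0, "rz": 0}, {"tx": 0, "ty": 0, "tz": 0, "rx": 0, "ry": 0, "rz": 0}, {"tx": 0, "ty": 0, "tz": 0, "rx": 0, "ry": 0, "rz": 0}, {"tx": 0, "ty": 0, "tz": 0, "rx": 0, "ry": 0, "rz": 0}, {"tx": 0, "ty": 0, "tz": 0, "rx": 0, "ry": 0, "rz": 0}, {"tx": 0, "ty": 0, "tz": 0, "rx": 0, "ry": 0, "rz": 0}]' --gripper 1

```text
time: 11.0
tool_pos: [478.3, -257.5, 29.7]
tcp_rot: [3.142, 0.001, 2.698]
contact_force: [0.8, 1.0, 5.5]
grip_width: 47.4
finger_force: 30.0
```

Call:
carry_out --plan '[{"tx": 0, "ty": 0, "tz": 20, "rx": 0, "ry": 0, "rz": 0}, {"tx": 0, "ty": 0, "tz": 40, "rx": 0, "ry": 0, "rz": 0}, {"tx": 0, "ty": 0, "tz": 40, "rx": 0, "ry": 0, "rz": 0}, {"tx": 11, "ty": 17, "tz": 0, "rx": 0, "ry": 0, "rz": 0}, {"tx": 22, "ty": 35, "tz": 0, "rx": 0, "ry": 0, "rz": 0}, {"tx": 22, "ty": 35, "tz": 0, "rx": 0, "ry": 0, "rz": 0}, {"tx": 22, "ty": 35, "tz": 0, "rx": 0, "ry": 0, "rz": 0}, {"tx": 22, "ty": 35, "tz": 0, "rx": 0, "ry": 0, "rz": 0}, {"tx": 22, "ty": 35, "tz": 0, "rx": 0, "ry": 0, "rz": 0}, {"tx": 22, "ty": 35, "tz": 0, "rx": 0, "ry": 0, "rz": 0}, {"tx": 20, "ty": 33, "tz": 0, "rx": 0, "ry": 0, "rz": 0}, {"tx": 9, "ty": 13, "tz": 0, "rx": 0, "ry": 0, "rz": 0}]'

```text
time: 12.2
tool_pos: [650.8, 19.0, 128.4]
tcp_rot: [3.141, -0.001, 2.701]
contact_force: [0.3, -0.5, -1.1]
grip_width: 47.4
finger_force: 29.9
```

Call:
carry_out --plan '[{"tx": 0, "ty": 0, "tz": 0, "rx": 0, "ry": 0, "rz": 0}, {"tx": 0, "ty": 0, "tz": 0, "rx": 0, "ry": 0, "rz": 0}]'

```text
time: 12.4
tool_pos: [649.4, 15.3, 128.5]
tcp_rot: [-3.141, -0.001, 2.698]
contact_force: [-0.5, -0.7, 0.4]
grip_width: 47.5
finger_force: 29.9
```

```bash
python3 - <<'E'
from h import *
o=bot.get_obs();print(o['tool_pos'],o['tcp_rot'],o['grip_width'],o['contact_force']);m=bot.camera_model('wrist');im=snap('wrist','w4.png')
import pickle;pickle.dump(m,open('m4.p','wb'))
print(proj('wrist',[[600.5,15,94],[600.5,15,72],o['tool_pos']+[0,0,-5]],m))
cv2.imwrite('pics/w4c.png',cv2.resize(im[60:345,66:446,::-1],(800,600),interpolation=cv2.INTER_CUBIC))
E
```

```text
[649.39534653  15.32940259 128.49707542] [-3.14068522e+00 -1.31693867e-03  2.69835072e+00] 47.535983948008386 [-0.4811479  -0.70985033  0.44091882]
[[216.5826305  154.40863952]
 [220.37405471 149.87525058]
 [253.00791021 244.87686667]]
```

View pics/w4c.png

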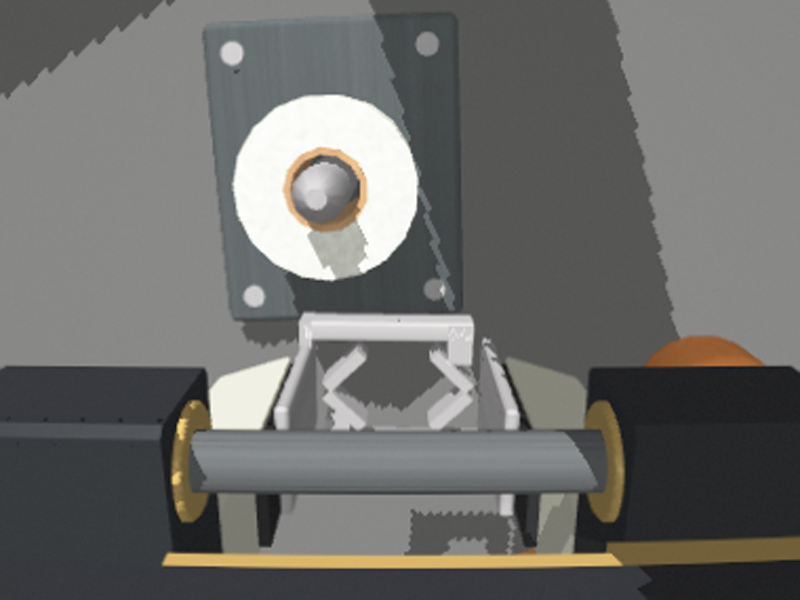

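The spindle tip (216.1,154.1) falls where predicted, the roll is seated, and the open jaws are centred near (255.5,243.4).

```bash
python3 - <<'E'
from h import *;import pickle
m=pickle.load(open('m4.p','rb'))
print('mouth',on('wrist',(255.5,243.4),122.8,m),'tip',on('wrist',(216.1,154.1),94,m))
E
```

```text
mouth [649.5  16.8 122.8] tip [600.2  14.8  94. ]
```

Call:
carry_out --plan '[{"tx": -20, "ty": -1, "tz": 0, "rx": 0, "ry": 0, "rz": 0}, {"tx": -20, "ty": 0, "tz": 0, "rx": 0, "ry": 0, "rz": 0}, {"tx": -9, "ty": 0, "tz": 0, "rx": 0, "ry": 0, "rz": 0}, {"tx": 0, "ty": 0, "tz": 0, "rx": 0, "ry": 0, "rz": 0}, {"tx": 0, "ty": 0, "tz": 0, "rx": 0, "ry": 0, "rz": 0}, {"tx": 0, "ty": 0, "tz": -10, "rx": 0, "ry": 0, "rz": 0}, {"tx": 0, "ty": 0, "tz": -10, "rx": 0, "ry": 0, "rz": 0}, {"tx": 0, "ty": 0, "tz": -8, "rx": 0, "ry": 0, "rz": 0}, {"tx": 0, "ty": 0, "tz": -4, "rx": 0, "ry": 0, "rz": 0}, {"tx": 0, "ty": 0, "tz": 0, "rx": 0, "ry": 0, "rz": 0}]'

```text
time: 13.45
tool_pos: [600.6, 14.7, 96.0]
tcp_rot: [-3.141, -0.002, 2.698]
contact_force: [0.3, -0.1, -0.7]
grip_width: 47.5
finger_force: 29.9
```

Call:
carry_out --plan '[{"tx": 0, "ty": 0, "tz": -4, "rx": 0, "ry": 0, "rz": 0}, {"tx": 0, "ty": 0, "tz": -3, "rx": 0, "ry": 0, "rz": 0}, {"tx": 0, "ty": 0, "tz": -2, "rx": 0, "ry": 0, "rz": 0}, {"tx": 0, "ty": 0, "tz": 0, "rx": 0, "ry": 0, "rz": 0}, {"tx": 0, "ty": 0, "tz": 0, "rx": 0, "ry": 0, "rz": 0}]'

```text
time: 13.95
tool_pos: [601.1, 14.6, 88.4]
tcp_rot: [3.141, 0.0, 2.698]
contact_force: [0.4, -0.5, -0.6]
grip_width: 47.3
finger_force: 29.9
```

Call:
carry_out --plan '[{"tx": 0, "ty": 0, "tz": -1, "rx": 0, "ry": 0, "rz": 0}, {"tx": 0, "ty": 0, "tz": -1, "rx": 0, "ry": 0, "rz": 0}, {"tx": 0, "ty": 0, "tz": 0, "rx": 0, "ry": 0, "rz": 0}, {"tx": 0, "ty": 0, "tz": 0, "rx": 0, "ry": 0, "rz": 0}]'

```text
time: 14.35
tool_pos: [601.0, 14.6, 86.2]
tcp_rot: [3.141, -0.0, 2.698]
contact_force: [-1.3, -0.3, 0.3]
grip_width: 47.7
finger_force: 29.9
```

Call:
carry_out --plan '[{"tx": 0, "ty": 0, "tz": -0.5, "rx": 0, "ry": 0, "rz": 0}, {"tx": 0, "ty": 0, "tz": 0, "rx": 0, "ry": 0, "rz": 0}, {"tx": 0, "ty": 0, "tz": 0, "rx": 0, "ry": 0, "rz": 0}]'

```text
time: 14.65
tool_pos: [601.1, 14.6, 85.9]
tcp_rot: [3.141, 0.0, 2.698]
contact_force: [0.1, -0.1, -0.3]
grip_width: 47.5
finger_force: 29.9
```

Call:
carry_out --plan '[{"tx": 0, "ty": 0, "tz": -0.5, "rx": 0, "ry": 0, "rz": 0}, {"tx": 0, "ty": 0, "tz": -0.3, "rx": 0, "ry": 0, "rz": 0}, {"tx": 0, "ty": 0, "tz": 0, "rx": 0, "ry": 0, "rz": 0}, {"tx": 0, "ty": 0, "tz": 0, "rx": 0, "ry": 0, "rz": 0}]'

```text
time: 15.05
tool_pos: [601.2, 14.5, 85.8]
tcp_rot: [3.141, 0.001, 2.698]
contact_force: [-2.5, 0.9, 5.9]
grip_width: 47.2
finger_force: 30.0
```

Resting on the roll, so I'll release.

Call:
carry_out --plan '[{"tx": 0, "ty": 0, "tz": 0, "rx": 0, "ry": 0, "rz": 0}, {"tx": 0, "ty": 0, "tz": 0, "rx": 0, "ry": 0, "rz": 0}, {"tx": 0, "ty": 0, "tz": 0, "rx": 0, "ry": 0, "rz": 0}, {"tx": 0, "ty": 0, "tz": 0, "rx": 0, "ry": 0, "rz": 0}, {"tx": 0, "ty": 0, "tz": 0, "rx": 0, "ry": 0, "rz": 0}, {"tx": 0, "ty": 0, "tz": 0, "rx": 0, "ry": 0, "rz": 0}, {"tx": 0, "ty": 0, "tz": 0, "rx": 0, "ry": 0, "rz": 0}]' --gripper 0

```text
time: 15.75
tool_pos: [601.0, 14.7, 84.8]
tcp_rot: [3.141, -0.0, 2.698]
contact_force: [-0.6, -0.1, 0.1]
grip_width: 91.4
finger_force: 0.0
```

Call:
carry_out --plan '[{"tx": 0, "ty": 0, "tz": 10, "rx": 0, "ry": 0, "rz": 0}, {"tx": 0, "ty": 0, "tz": 30, "rx": 0, "ry": 0, "rz": 0}, {"tx": 0, "ty": 0, "tz": 40, "rx": 0, "ry": 0, "rz": 0}, {"tx": 0, "ty": 0, "tz": 40, "rx": 0, "ry": 0, "rz": 0}, {"tx": 25, "ty": 0, "tz": 20, "rx": 0, "ry": 0, "rz": 0}, {"tx": 25, "ty": 0, "tz": 0, "rx": 0, "ry": 0, "rz": 0}, {"tx": 0, "ty": 0, "tz": 0, "rx": 0, "ry": 0, "rz": 0}, {"tx": 0, "ty": 0, "tz": 0, "rx": 0, "ry": 0, "rz": 0}]'

```text
time: 16.55
tool_pos: [650.6, 14.6, 224.7]
tcp_rot: [-3.141, -0.001, 2.698]
contact_force: [-0.1, -0.7, 0.8]
grip_width: 91.9
finger_force: 0.0
```

```bash
python3 - <<'E'
from h import *
m=bot.camera_model('wrist');im=snap('wrist','w5.png');b=snap('side','s5.png')
u=proj('wrist',[[600.5,15,80]],m)[0].astype(int);print(u)
x,y=max(u[0]-64,0),max(u[1]-80,0)
A=cv2.resize(im[y:y+150,x:x+128],(400,469));B=cv2.resize(b[145:239,205:285],(400,470))[:469]
cv2.imwrite('pics/f.png',np.hstack([A,B])[:,:,::-1])
E
```

```text
[230 136]
```

View pics/f.png

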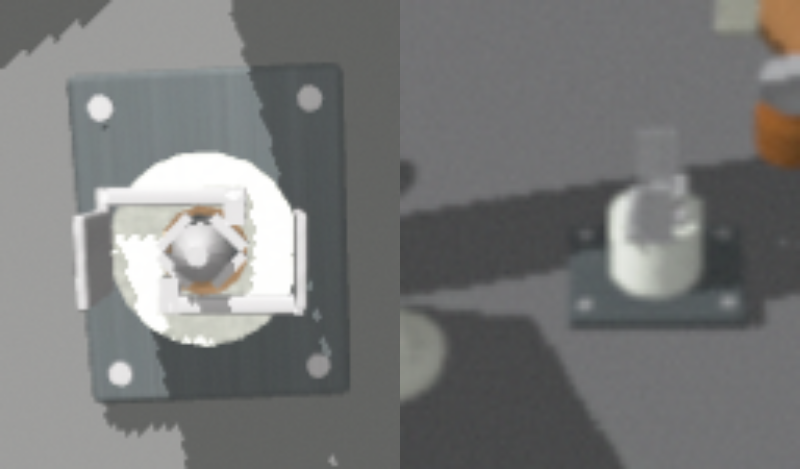

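The clip's jaws are shut around the spindle at about (200,250), it sits level on the roll, and the roll is seated on the plate. The job is ready to hand in.

```bash
python3 -c "
from plant import bot
print(bot.close_job())"
```

```text
the job is handed in; nothing more can be done
None
```

The tall roll is seated on the base plate and the clip is gripping the spindle on top of it; the last pictures looked right, and I handed the job in at about 17 s, but no verdict came back.

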